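# Fish the thermometer out of the tall pot and hang it in the jug's clip

### The job

The folding probe thermometer stands deep inside the tall blue utensil pot. Reach in, take it by its orange handle and lift it out, then lower its rod, which may not stand quite straight, through the eyelet of the clip on the steel milk jug until the black guard rests flat on the eyelet, and let go only then; feel for the hole gently and never force the thermometer against the jug. Leave the pot, the jug, the mug, the tin and the timer where they stand.

Things in the scene. Friction and masses are not known exactly. Their poses are not given: they have to be found in the camera images.
- thermometer: Folding probe thermometer, about 75 g. Origin: centre of the underside of its black heat guard, 58 mm across, z 0 to 4 mm. Above it a round orange handle, 18 mm diameter, z 4 to 32 mm; below it a steel rod, 6 mm diameter, round end 66 mm down. z points up the handle; a white stripe on guard and handle top runs along x. It starts upright in the pot, rod out of sight. Not measured while held.
- rod_hinge (a point): On the thermometer's axis, 1 mm above the guard's underside; axes as thermometer. The rod hangs here on a stiff hinge and swings only towards the thermometer's +x or -x (about y). It seldom stands straight: up to 11.5 degrees off either way (its end up to 13 mm off the axis), not measured: look or feel. It holds its angle against about 1.8 N at its end.
- utensil_pot: Tall round pot, blue outside, white inside, 105 mm across, 145 mm high, 1.1 kg, loose. Origin: centre of its underside, z up. The mouth is 90 mm across inside, tapering to 66 mm at an inner shoulder 81 mm up, on which the guard lies; the rod is in a narrow well below. Fully open fingers do not pass the mouth: pass it narrowed, spread just above the handle, whose top is 32 mm below the rim.
- milk_jug: Round steel milk jug, 100 mm across, 110 mm high, inner floor 4 mm high, 1.2 kg, loose. Origin: centre of its underside, z up. A bar handle reaches to 85 mm from the axis on its -x side; the clip on the rim at its +x side carries the eyelet over the jug's mouth.
- eyelet (a point): Centre of the top face of the eyelet: flat dark steel disc, 52 mm across, 5 mm thick, with a 9 mm hole in its centre, axis vertical (z up), top 124 mm above the worktop, 15 mm from the jug's axis towards the clip. Nothing near it stands higher. The hung thermometer has its origin here, within the play of the hole, its rod down inside the jug.
- mug_used: White mug, 88x128x100 mm, a bystander. Origin under its middle.
- food_tin: Small round food tin, 75 mm across, 58 mm high, a bystander. Origin under its centre.
- egg_timer: Round red and white kitchen timer, 65 mm across, 64 mm high, a bystander. Origin under its centre.
Things that resemble listed ones, but are neither listed nor needed, are in the scene too. What is shaped like the utensil_pot but purple or turquoise is not meant. There is more than one size of the thermometer; the job needs the middle-sized.

How it is judged:
By the outcome, as a careful person would: the job done as asked, in the order asked, and still so for the second after the job is handed in, with the robot touching nothing.
It also fails if it takes over 72 s, if anything falls off the work surface, if the arm or the gripper's body presses on something with over 40 N, if the wrist force passes 120 N, or if a joint passes its speed limit or range.

### The arm

A 6-joint arm with a two-finger parallel gripper is mounted at the origin on a cart in front of the work surface, level with it; the furniture and walls round the work are solid. World frame = base frame: x ahead of the robot, y to its left, z up, the work surface at z = 0. Lengths are in m, angles in degrees, forces in N, time in s.
With the tool pointing down it reaches from about 0.375 to 0.9 m from the base axis. Payload 3.1 kg.
Tool frame: the origin (TCP) lies on the centre line of the jaws, within the pads' length; the fingertips stand 25 mm ahead of it and the grasp point (between the pads) lies 6 mm ahead of it; z points along the fingers, y is the line along which they close (so a half turn about z gives the same grasp; the last joint's range is limited). The gripper opens to 87 mm and grips with 3 to 60 N. Pads are 19 mm wide; open, the fingers measure 117 mm over their backs; the gripper's body (75 mm by 190 mm) begins 51 mm behind the grasp point.
Start: joints at [-86.03, 30.224, 82.088, -0, 67.689, -10.227], TCP at [0.153, -0.606, 0.248] pointing down, gripper open.
Joint ranges: [-176.69, 176.69], [-43.24, 126.21], [12.49, 139.97], [-82, 262], [0, 151.66], [-163.58, 163.58]. Speed limits (degrees/s): [159.86, 159.86, 180, 180, 180, 180].

### API

Orientations are given as a 3x3 rotation matrix whose columns are the frame's x, y, z axes.
In Python, from rig import read_state, capture, camera_params, hand_in gives the robot as it stands.
- The arm moves only by the tool apply_moves, never from a script. Its argument "rows" is a list of rows, each an object of numbers: "x", "y", "z": the shift along the tool's x, y, z in mm; "rx", "ry", "rz": the turn, a rotation vector about the tool's x, y, z in units of 6 degrees (1.0 is 6 degrees); "claw": the closure in counts, from 0 (fully open) to 255 (shut). A call has 1 to 10 rows; each row is the pose to reach, as a shift and turn from the pose commanded when the call began, along the tool's axes at that moment; what a row does not reach only later rows make up. A row lasts 1/8 s, in which the tool goes at most 62.5 mm and 10.7 degrees, less where a joint would pass 70% of its speed; a pose out of reach is approached as far as the arm can. A call with a gripper value outside its range is refused whole. The fingers move at their own pace and stop on an object; the grip force is fixed at half the most. Time passes only in rows, so rows that repeat a pose let the fingers close. It gives the time, the measured TCP pose, the force, the opening and the grip force at its end, in the units of the state.
- read_state(): the state, without advancing time (a new reading comes with each control period).
- capture(name): name is "scene" or "top" or "wrist"; returns (picture, depth): 400x640x3 uint8, red, green, blue; 400x640 float32, m along the optical axis (not along the pixel's ray), 0 where there is no reading.
- camera_params(name): a dict with "fx", "fy", "cx", "cy" (pixels), "xyz" and "orientation" of the camera in the world. Camera axes: x right, y up, looking along -z (the intrinsics and any distortion apply to the point x, -y, -z); pixel columns grow to the right and rows downward; lengths in m; the calibration is good to about 2 mm. The wrist camera is an equidistant fisheye: a pixel r from the principal point sees the ray r / f radians off the axis. A picture is of the moment at which its call begins: read the wrist's pose just before it. camera_params takes no time and is no camera call; for the wrist camera it gives the pose at the moment of the call.
- hand_in(): hands the job in; it is judged then, once.
The state is a dict: "time_s": time; "joint_positions": joint angles; "qvel": joint speeds; "tau": joint torques, N m; "position": TCP position; "tcp_rot": TCP orientation; "force": force on the tool from outside, world axes, zero at the start; "moment": the same for the moment, N m; "opening": opening from 0.0 (shut) to 1.0 (fully open); "grasp_force": force on a finger pad.
Only numpy, scipy, OpenCV 4.12 (cv2) and the standard library are available. Lean on these libraries where they do the work, as an engineer would, in place of code of your own. Each camera call takes 0.05 s, during which the arm holds its last target. There are 200 camera calls.

## Working session

There is one attempt and no reset: what is moved stays moved. The work goes in short steps, Python scripts to look and compute and a tool call to move; the robot and the scene stay as the last step left them, time stands still between calls to the robot, and variables do not carry over. Pictures are saved under pics/ and viewed, at most 10 in all, crops included, and the job is handed in when it is done.

Besides the shell and the picture viewer there is one more tool, called after "Emit:" as name(argument=value, ...) on one line, values as JSON. apply_moves: Moves the arm, as the interface text tells. Its arguments: {"type":"object","properties":{"rows":{"type":"array"}},"required":["rows"]}

```bash
mkdir -p pics; ls
cat > h.py <<'E'
import numpy as np, cv2
from rig import *
def save(n,f,crop=None,scale=1):
    im,d=capture(n); p=im[:,:,::-1]
    if crop: a,b,c,e=crop; p=p[b:e,a:c]
    cv2.imwrite('pics/'+f,cv2.resize(p,None,fx=scale,fy=scale,interpolation=cv2.INTER_CUBIC)); return im,d
def world(P,u,v,d):
    u=np.asarray(u,float);v=np.asarray(v,float)
    c=np.stack([(u-P['cx'])/P['fx']*d,-(v-P['cy'])/P['fy']*d,-d*np.ones_like(u)],-1)
    return c@np.array(P['orientation']).T+np.array(P['xyz'])
E
python3 - <<'E'
from h import *
for n in('scene','top'):
    P=camera_params(n);print(P)
    im,d=save(n,n+'1.png');np.savez(n+'1.npz',im=im,d=d)
print(read_state())
E
```

```text
pics
{'fx': 434.87688285204155, 'fy': 434.87688285204155, 'cx': 314.51425142673577, 'cy': 199.7357508483924, 'xyz': array([ 0.79422971, -0.93587401,  0.51258531]), 'orientation': array([[ 9.76204741e-01, -8.67602226e-02,  1.98738440e-01],
       [ 2.16849744e-01,  3.93534149e-01, -8.93368380e-01],
       [-7.01523299e-04,  9.15206828e-01,  4.02983834e-01]])}
{'fx': 482.16364537700724, 'fy': 482.16364537700724, 'cx': 319.3920160795026, 'cy': 197.60475430542763, 'xyz': array([ 0.43073237, -0.03477667,  1.15449173]), 'orientation': array([[-0.01213176,  0.98417615, -0.17677707],
       [-0.9999086 , -0.01088524,  0.00801946],
       [ 0.0059683 ,  0.1768582 ,  0.98421825]])}
{'time_s': 0.1, 'joint_positions': array([-8.60292258e+01,  3.02740364e+01,  8.21480031e+01, -7.10557568e-04,
        6.76869360e+01, -1.02282267e+01]), 'qvel': array([ 0.096364  , -0.18658287, -0.22088536,  0.16501985, -0.04476856,
       -0.07677437]), 'tau': array([-3.55431657e-04, -4.40986562e+01, -1.77150124e+01,  6.35505212e-02,
        5.34171949e-02, -3.53212636e-05]), 'position': array([ 0.15328059, -0.60530397,  0.24667094]), 'tcp_rot': array([[ 9.69448493e-01,  2.45294923e-01, -1.43153092e-04],
       [ 2.45294747e-01, -9.69446693e-01,  1.89662073e-03],
       [ 3.26452144e-04, -1.87379081e-03, -9.99998191e-01]]), 'force': array([ 0.17024589, -0.08777634, -0.42040381]), 'moment': array([-0.03624685, -0.03584014,  0.04992388]), 'grasp_force': 0.0, 'opening': 0.9993151909331048}
```

View pics/top1.png

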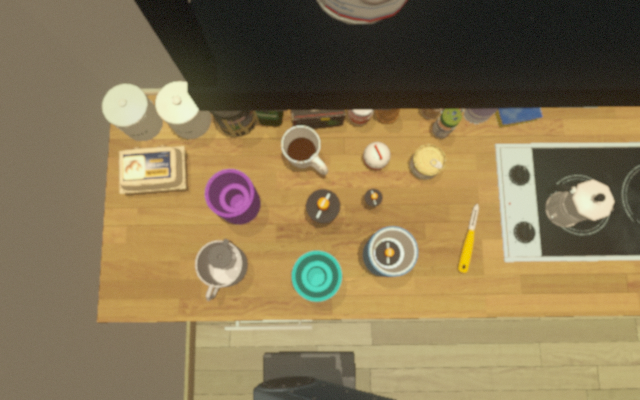

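View pics/scene1.png

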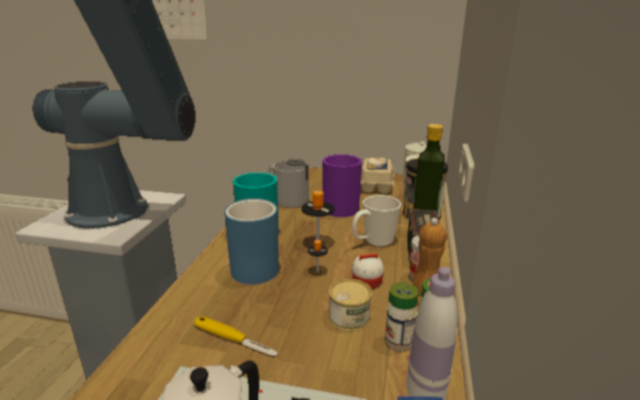

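The top view shows the blue pot with the thermometer at (391,252), the jug at (221,265) with its clip at about (230,246), the decoy thermometers at (323,207) and (373,198), and the cabinet in the upper part of the picture. Next I'll zoom in on the pot and jug and work out positions.

Run:
```python
from h import *
z=np.load('top1.npz');im,d=z['im'],z['d'];P=camera_params('top')
a=cv2.resize(im[220:285,355:425,::-1],None,fx=5.7,fy=5.7,interpolation=cv2.INTER_CUBIC)
b=cv2.resize(im[230:310,185:255,::-1],None,fx=5.7,fy=5.7,interpolation=cv2.INTER_CUBIC)
H=max(len(a),len(b));a,b=[cv2.copyMakeBorder(i,0,H-len(i),0,0,cv2.BORDER_CONSTANT) for i in(a,b)]
cv2.imwrite('pics/zoom1.png',np.hstack([a,b]))
V,U=np.mgrid[:400,:640];W=world(P,U,V,d);np.save('W.npy',W)
def circ(p):
    x,y=p[:,0],p[:,1];s=np.linalg.lstsq(np.c_[2*x,2*y,np.ones(len(x))],x*x+y*y,rcond=None)[0]
    return s[:2],np.sqrt(s[2]+s[0]**2+s[1]**2)
def sel(box,z0,z1):
    a,b,c,e=box;m=np.zeros(d.shape,bool);m[b:e,a:c]=1
    m&=(d>0)&(W[...,2]>z0)&(W[...,2]<z1);return m
m=sel((355,220,425,285),.138,.152);print('pot rim',m.sum(),circ(W[m]))
m=sel((185,230,255,310),.104,.114);print('jug rim',m.sum(),circ(W[m]))
m=sel((185,230,255,310),.117,.13);print('eyelet',m.sum(),W[m].mean(0),circ(W[m]))
o=(im[...,0]>180)&(im[...,2]<90)&(im[...,1]>80)
m=sel((365,225,415,275),0.05,.2)&o;print('orange',m.sum(),W[m].mean(0),np.c_[U[m],V[m]].mean(0))
print('wall/cab lowz', np.percentile(W[:100,200:600][d[:100,200:600]>0],[5,50],axis=0))
print(W[60:110:10,400])
```

```text
pot rim 613 (array([ 0.49782186, -0.19453666]), np.float64(0.04815695224176325))
jug rim 232 (array([0.47808067, 0.1754852 ]), np.float64(0.04826402985184829))
eyelet 482 [0.49418452 0.16959528 0.12295863] (array([0.4956483 , 0.16928718]), np.float64(0.01987208443839115))
orange 35 [ 0.49659006 -0.19246761  0.10834364] [389.05714286 252.4       ]
wall/cab lowz [[ 0.57035934 -0.23438021  0.8119669 ]
 [ 0.60245156 -0.09868233  0.81939551]]
[[ 0.5944653  -0.09884721  0.81929935]
 [ 0.58678244 -0.09862382  0.81872936]
 [ 0.57868549 -0.09820927  0.81917763]
 [ 0.57092343 -0.09791189  0.81902154]
 [ 0.57017405 -0.10091774  0.801235  ]]
```

View pics/zoom1.png

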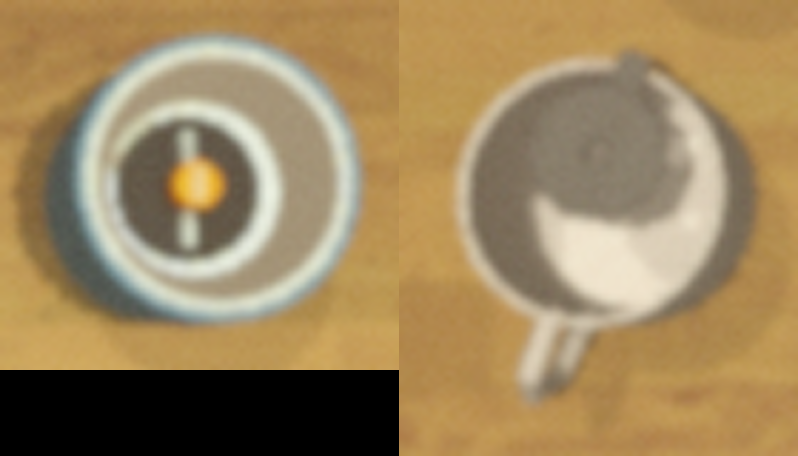

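The zoom shows the thermometer's stripe running along world x, with the handle at about (389,252) in the top picture. The eyelet hole is at about (590,150) in the zoom. I'll go above the pot with the jaws closing along world x.

```bash
cat >> h.py <<'E'
from scipy.spatial.transform import Rotation as Ro
RD=np.array([[0,1,0],[1,0,0],[0,0,-1.]])  # tool x=+y, y=+x, z down
def plan(p,R=RD,cur=None):
    s=read_state();T=np.array(s['tcp_rot']);c=np.array(s['position'])
    print('shift',np.round(T.T@(np.array(p)-c)*1e3,1),'rot',np.round(Ro.from_matrix(T.T@R).as_rotvec(degrees=True)/6,3),'at',c.round(4),'F',s['force'].round(2),'open',round(s['opening'],3),'t',s['time_s'])
E
python3 -c "
from h import *
plan([.497,-.1935,.235])"
```

```text
shift [ 434.2 -314.9   12.4] rot [ -0.013  -0.014 -12.633] at [ 0.1533 -0.6053  0.2467] F [ 0.17 -0.09 -0.42] open 0.999 t 0.1
```

Emit:
apply_moves(rows=[{"x": 434,"y": -315,"z": 12,"rz": -12.63,"claw": 165},{"x": 434,"y": -315,"z": 12,"rz": -12.63,"claw": 165},{"x": 434,"y": -315,"z": 12,"rz": -12.63,"claw": 165},{"x": 434,"y": -315,"z": 12,"rz": -12.63,"claw": 165},{"x": 434,"y": -315,"z": 12,"rz": -12.63,"claw": 165},{"x": 434,"y": -315,"z": 12,"rz": -12.63,"claw": 165},{"x": 434,"y": -315,"z": 12,"rz": -12.63,"claw": 165},{"x": 434,"y": -315,"z": 12,"rz": -12.63,"claw": 165},{"x": 434,"y": -315,"z": 12,"rz": -12.63,"claw": 165},{"x": 434,"y": -315,"z": 12,"rz": -12.63,"claw": 165}])

```text
validation failed for argument at $.ro...
```

Emit:
apply_moves(rows=[{"x": 434,"y": -315,"z": 12,"rx": 0,"ry": 0,"rz": -12.63,"claw": 165},{"x": 434,"y": -315,"z": 12,"rx": 0,"ry": 0,"rz": -12.63,"claw": 165},{"x": 434,"y": -315,"z": 12,"rx": 0,"ry": 0,"rz": -12.63,"claw": 165},{"x": 434,"y": -315,"z": 12,"rx": 0,"ry": 0,"rz": -12.63,"claw": 165},{"x": 434,"y": -315,"z": 12,"rx": 0,"ry": 0,"rz": -12.63,"claw": 165},{"x": 434,"y": -315,"z": 12,"rx": 0,"ry": 0,"rz": -12.63,"claw": 165},{"x": 434,"y": -315,"z": 12,"rx": 0,"ry": 0,"rz": -12.63,"claw": 165},{"x": 434,"y": -315,"z": 12,"rx": 0,"ry": 0,"rz": -12.63,"claw": 165},{"x": 434,"y": -315,"z": 12,"rx": 0,"ry": 0,"rz": -12.63,"claw": 165},{"x": 434,"y": -315,"z": 12,"rx": 0,"ry": 0,"rz": -12.63,"claw": 165}])

```text
time_s: 1.35
position: [0.4978, -0.1918, 0.2351]
tcp_rot: [[-0.004, 1.0, -0.001], [1.0, 0.004, 0.001], [0.001, -0.001, -1.0]]
force: [-0.9, 0.0, 0.2]
opening: 0.353
grasp_force: 0.0
```

Run:
```python
from h import *
plan([.497,-.1935,.235])
print(camera_params('wrist'));im,d=save('wrist','w1.png');np.savez('w1.npz',im=im,d=d)
```

```text
shift [-1.7 -0.8  0.1] rot [-0.005 -0.006  0.04 ] at [ 0.4978 -0.1918  0.2351] F [-0.91  0.04  0.21] open 0.353 t 1.35
{'fx': 309.70691628693146, 'fy': 309.70691628693146, 'cx': 319.62365319949697, 'cy': 196.98973763135172, 'xyz': array([ 0.49766592, -0.12428812,  0.3721389 ]), 'orientation': array([[ 9.99985874e-01, -5.16497629e-03, -1.25494715e-03],
       [ 5.31488530e-03,  9.68885635e-01,  2.47451768e-01],
       [-6.21822468e-05, -2.47454942e-01,  9.68899400e-01]])}
```

View pics/w1.png

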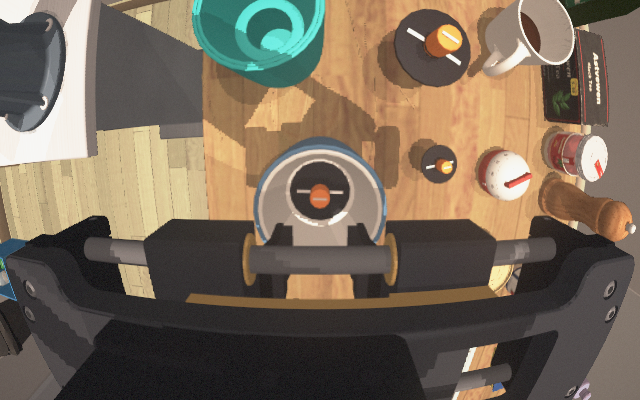

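The wrist view looks straight down past the jaws, with the orange handle at about (319,196) and the stripe level along world x. I'll locate the handle top by ray and by depth.

```bash
cat >> h.py <<'E'
def wray(P,u,v):
    x=(np.asarray(u,float)-P['cx']);y=-(np.asarray(v,float)-P['cy']);r=np.hypot(x,y)+1e-9;t=r/P['fx']
    c=np.stack([np.sin(t)*x/r,np.sin(t)*y/r,-np.cos(t)],-1);return c@np.array(P['orientation']).T
def atz(P,u,v,z):
    w=wray(P,u,v);o=np.array(P['xyz']);return o+w*((z-o[2])/w[...,2])[...,None]
def wworld(P,u,v,d):
    w=wray(P,u,v);f=-np.array(P['orientation'])[:,2];return np.array(P['xyz'])+w*(d/(w@f))[...,None]
E
python3 - <<'E'
from h import *
z=np.load('w1.npz');im,d=z['im'],z['d'];P=camera_params('wrist')
V,U=np.mgrid[:400,:640];W=wworld(P,U,V,d)
hsv=cv2.cvtColor(im,cv2.COLOR_RGB2HSV);o=(hsv[...,0]<20)&(hsv[...,1]>150)&(hsv[...,2]>120)
o[:,:290]=0;o[:,350:]=0;o[:170]=0;o[225:]=0
print(o.sum(),U[o].min(),U[o].max(),V[o].min(),V[o].max(),'zs',np.percentile(W[o][:,2],[5,25,50,75,95]))
t=o&(W[...,2]>.108);print('top',t.sum(),W[t].mean(0),W[t].min(0),W[t].max(0))
print('side extents at z.1', atz(P,[U[o].min(),U[o].max()],[197,197],.11))
m=(d>0)&(abs(W[...,2]-.145)<.004)&(U>230)&(U<410)&(V>110)&(V<230);p=W[m]
s=np.linalg.lstsq(np.c_[2*p[:,:2],np.ones(len(p))],(p[:,:2]**2).sum(1),rcond=None)[0];print('rim',m.sum(),s[:2],np.sqrt(s[2]+s[:2]@s[:2]))
g=(d>0)&(abs(W[...,2]-.085)<.004)&(hsv[...,2]<90)&(U>280)&(U<360)&(V>150)&(V<225);p=W[g];print('guard',g.sum(),p.mean(0),p.min(0),p.max(0))
E
```

```text
339 310 329 184 208 zs [0.09599513 0.11087371 0.11246586 0.11309608 0.11383719]
top 269 [ 0.49712418 -0.19208085  0.11352955] [ 0.48874475 -0.20135266  0.10833009] [ 0.50529634 -0.1255201   0.37212167]
side extents at z.1 [[ 0.4886949  -0.19264524  0.11      ]
 [ 0.50529916 -0.19258265  0.11      ]]
rim 2467 [ 0.49727008 -0.1945739 ] 0.047759724566644714
guard 2067 [ 0.49691902 -0.19159666  0.08483786] [ 0.46862914 -0.22141296  0.08253823] [ 0.52496726 -0.16526763  0.08696869]
```

Emit:
apply_moves(rows=[{"x": -1.7,"y": -0.8,"z": 25,"rx": 0,"ry": 0,"rz": 0.04,"claw": 167},{"x": -1.7,"y": -0.8,"z": 60,"rx": 0,"ry": 0,"rz": 0.04,"claw": 167},{"x": -1.7,"y": -0.8,"z": 90,"rx": 0,"ry": 0,"rz": 0.04,"claw": 167},{"x": -1.7,"y": -0.8,"z": 110,"rx": 0,"ry": 0,"rz": 0.04,"claw": 167},{"x": -1.7,"y": -0.8,"z": 122,"rx": 0,"ry": 0,"rz": 0.04,"claw": 167},{"x": -1.7,"y": -0.8,"z": 122,"rx": 0,"ry": 0,"rz": 0.04,"claw": 167}])

```text
time_s: 2.15
position: [0.4952, -0.1964, 0.1129]
tcp_rot: [[0.006, 1.0, -0.002], [1.0, -0.006, 0.001], [0.001, -0.002, -1.0]]
force: [-0.3, 0.2, 0.3]
opening: 0.347
grasp_force: 0.0
```

Emit:
apply_moves(rows=[{"x": 2.9,"y": 1.8,"z": 0,"rx": 0,"ry": 0,"rz": 0,"claw": 167},{"x": 2.9,"y": 1.8,"z": 0,"rx": 0,"ry": 0,"rz": 0,"claw": 167},{"x": 2.9,"y": 1.8,"z": 0,"rx": 0,"ry": 0,"rz": 0,"claw": 255},{"x": 2.9,"y": 1.8,"z": 0,"rx": 0,"ry": 0,"rz": 0,"claw": 255},{"x": 2.9,"y": 1.8,"z": 0,"rx": 0,"ry": 0,"rz": 0,"claw": 255},{"x": 2.9,"y": 1.8,"z": 0,"rx": 0,"ry": 0,"rz": 0,"claw": 255}])

```text
time_s: 2.9
position: [0.498, -0.1929, 0.1139]
tcp_rot: [[0.005, 1.0, 0.0], [1.0, -0.005, -0.0], [-0.0, 0.0, -1.0]]
force: [-0.5, 1.3, 3.7]
opening: 0.195
grasp_force: 30.0
```

Emit:
apply_moves(rows=[{"x": 0,"y": 0,"z": -10,"rx": 0,"ry": 0,"rz": 0,"claw": 255},{"x": 0,"y": 0,"z": -25,"rx": 0,"ry": 0,"rz": 0,"claw": 255},{"x": 0,"y": 0,"z": -45,"rx": 0,"ry": 0,"rz": 0,"claw": 255},{"x": 0,"y": 0,"z": -70,"rx": 0,"ry": 0,"rz": 0,"claw": 255},{"x": 0,"y": 0,"z": -95,"rx": 0,"ry": 0,"rz": 0,"claw": 255},{"x": 0,"y": 0,"z": -120,"rx": 0,"ry": 0,"rz": 0,"claw": 255},{"x": 0,"y": 0,"z": -145,"rx": 0,"ry": 0,"rz": 0,"claw": 255},{"x": 0,"y": 0,"z": -165,"rx": 0,"ry": 0,"rz": 0,"claw": 255},{"x": 0,"y": 0,"z": -180,"rx": 0,"ry": 0,"rz": 0,"claw": 255},{"x": 0,"y": 0,"z": -180,"rx": 0,"ry": 0,"rz": 0,"claw": 255}])

```text
time_s: 4.15
position: [0.4983, -0.1932, 0.295]
tcp_rot: [[0.005, 1.0, 0.003], [1.0, -0.005, -0.002], [-0.002, 0.003, -1.0]]
force: [0.2, 0.7, -1.8]
opening: 0.198
grasp_force: 30.0
```

Emit:
apply_moves(rows=[{"x": -40,"y": 10,"z": 0,"rx": 0,"ry": 0,"rz": 0,"claw": 255},{"x": -80,"y": 30,"z": 0,"rx": 0,"ry": 0,"rz": 0,"claw": 255},{"x": -120,"y": 50,"z": 0,"rx": 0,"ry": 0,"rz": 0,"claw": 255},{"x": -160,"y": 70,"z": 0,"rx": 0,"ry": 0,"rz": 0,"claw": 255},{"x": -190,"y": 80,"z": 0,"rx": 0,"ry": 0,"rz": 0,"claw": 255},{"x": -210,"y": 80,"z": 0,"rx": 0,"ry": 0,"rz": 0,"claw": 255},{"x": -210,"y": 80,"z": 0,"rx": 0,"ry": 0,"rz": 0,"claw": 255},{"x": -210,"y": 80,"z": 0,"rx": 0,"ry": 0,"rz": 0,"claw": 255}])

```text
time_s: 5.15
position: [0.5763, -0.4019, 0.2932]
tcp_rot: [[0.004, 1.0, -0.001], [1.0, -0.004, 0.002], [0.002, -0.001, -1.0]]
force: [0.1, 0.6, -1.4]
opening: 0.199
grasp_force: 30.0
```

Run:
```python
from h import *
plan([.497,-.1935,.235])
P=camera_params('scene');s=read_state();p=np.array(s['position']);c=np.array(P['orientation']).T@(p-P['xyz'])
u=P['cx']+P['fx']*c[0]/-c[2];v=P['cy']-P['fy']*c[1]/-c[2];print(u,v,c)
im,d=capture('scene');np.savez('s2.npz',im=im,d=d)
u,v=int(u),int(v);cr=im[max(0,v-40):v+110,u-80:u+80,::-1]
cv2.imwrite('pics/s2.png',cv2.resize(cr,None,fx=4,fy=4,interpolation=cv2.INTER_CUBIC))
```

```text
shift [207.9 -80.1  58.7] rot [-0.011 -0.018 -0.041] at [ 0.5763 -0.4019  0.2932] F [ 0.07  0.59 -1.39] open 0.199 t 5.15
245.34169465663481 179.53208247982963 [-0.09683274  0.02828255 -0.60877205]
```

View pics/s2.png

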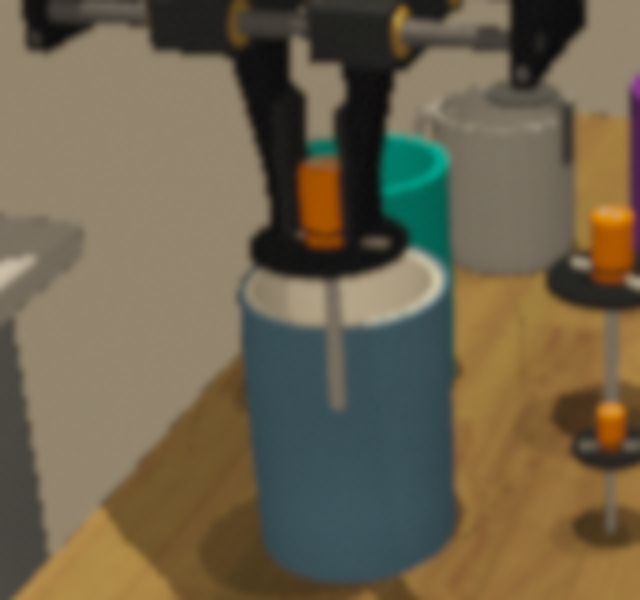

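The scene crop shows the thermometer gripped with its guard at (330,245). The rod runs from (332,280) to its end at about (338,408). I'll measure its tilt.

Run:
```python
from h import *
z=np.load('s2.npz');im=z['im'].astype(float);P=camera_params('scene')
O=np.array(P['orientation']);C=np.array(P['xyz'])
def plane(u,v,y):
    w=O@np.array([(u-P['cx'])/P['fx'],-(v-P['cy'])/P['fy'],-1]);return C+w*((y-C[1])/w[1])
pts=[]
for v in range(222,241):
    r=im[v,165+70:165+100,0];b=np.median(r);w=np.clip(r-b-15,0,None)
    if w.sum()<20: continue
    u=235+(w*np.arange(30)).sum()/w.sum();p=plane(u,v,-.4019);pts.append(p);print(v,round(u,2),w.sum().round(),p.round(4))
p=np.array(pts);k=np.polyfit(p[:,2],p[:,0],1);print('slope dx/dz',k,np.degrees(np.arctan(k[0])))
z=.2932-.031;print('x at hinge',np.polyval(k,z))
for v0,v1 in[(180,200)]:
  for v in range(v0,v1,3):
    r=im[v,230:260];o=(r[:,0]-r[:,2]);w=np.clip(o-60,0,None)
    if w.sum()>0:u=230+(w*np.arange(30)).sum()/w.sum();print('h',v,round(u,2),plane(u,v,-.4019-.009).round(4))
```

```text
222 248.01 139.0 [ 0.5758 -0.4019  0.2267]
223 248.08 150.0 [ 0.5758 -0.4019  0.2251]
224 248.13 149.0 [ 0.5758 -0.4019  0.2234]
225 248.21 149.0 [ 0.5758 -0.4019  0.2218]
226 248.28 154.0 [ 0.5758 -0.4019  0.2202]
227 248.34 157.0 [ 0.5758 -0.4019  0.2185]
228 248.38 158.0 [ 0.5758 -0.4019  0.2168]
229 248.42 159.0 [ 0.5757 -0.4019  0.2152]
230 248.45 161.0 [ 0.5756 -0.4019  0.2135]
231 248.46 162.0 [ 0.5756 -0.4019  0.2118]
232 248.48 162.0 [ 0.5755 -0.4019  0.2102]
233 248.6 154.0 [ 0.5756 -0.4019  0.2085]
234 248.67 148.0 [ 0.5756 -0.4019  0.2068]
235 248.76 147.0 [ 0.5756 -0.4019  0.2052]
236 248.83 149.0 [ 0.5756 -0.4019  0.2035]
237 248.88 147.0 [ 0.5756 -0.4019  0.2018]
238 248.93 144.0 [ 0.5755 -0.4019  0.2001]
239 248.96 139.0 [ 0.5755 -0.4019  0.1984]
240 248.99 103.0 [ 0.5754 -0.4019  0.1967]
slope dx/dz [0.0143396  0.57261089] 0.8215421845365884
x at hinge 0.5763707337228574
h 180 244.2 [ 0.5782 -0.4109  0.2961]
h 183 244.14 [ 0.5778 -0.4109  0.2916]
h 186 244.29 [ 0.5777 -0.4109  0.2871]
h 189 244.51 [ 0.5777 -0.4109  0.2826]
h 192 244.69 [ 0.5777 -0.4109  0.2781]
h 195 245.19 [ 0.5781 -0.4109  0.2736]
h 198 245.37 [ 0.5781 -0.4109  0.269 ]
```

Run:
```python
from h import *
z=np.load('s2.npz');im,d=z['im'].astype(float),z['d'];P=camera_params('scene')
for v in range(212,241,2):
    print(v,[tuple(world(P,u,v,d[v,u]).round(4)) for u in (247,248,249)])
# guard top plane
V,U=np.mgrid[:400,:640];W=world(P,U,V,d)
m=(im.max(2)<60)&(V>191)&(V<209)&(U>226)&(U<270)&(d>0)&(abs(W[...,1]+.4)<.04)
p=W[m];p=p[(p[:,2]<.275)&(p[:,2]>.25)];k=np.linalg.lstsq(np.c_[p[:,:2]-p[:,:2].mean(0),np.ones(len(p))],p[:,2],rcond=None)[0];print(len(p),p.mean(0),k,p.min(0),p.max(0))
```

```text
212 [(np.float64(0.5764), np.float64(-0.4046), np.float64(0.2442)), (np.float64(0.5772), np.float64(-0.4027), np.float64(0.2434)), (np.float64(0.5789), np.float64(-0.4031), np.float64(0.2438))]
214 [(np.float64(0.5758), np.float64(-0.4035), np.float64(0.2404)), (np.float64(0.577), np.float64(-0.4028), np.float64(0.2402)), (np.float64(0.5784), np.float64(-0.4023), np.float64(0.2401))]
216 [(np.float64(0.5756), np.float64(-0.4036), np.float64(0.2373)), (np.float64(0.5767), np.float64(-0.4024), np.float64(0.2368)), (np.float64(0.5785), np.float64(-0.4031), np.float64(0.2373))]
218 [(np.float64(0.5742), np.float64(-0.4007), np.float64(0.2325)), (np.float64(0.5775), np.float64(-0.4049), np.float64(0.2348)), (np.float64(0.5782), np.float64(-0.4029), np.float64(0.234))]
220 [(np.float64(0.5749), np.float64(-0.4029), np.float64(0.2303)), (np.float64(0.5764), np.float64(-0.4027), np.float64(0.2304)), (np.float64(0.5777), np.float64(-0.4022), np.float64(0.2303))]
222 [(np.float64(0.5753), np.float64(-0.4045), np.float64(0.228)), (np.float64(0.5764), np.float64(-0.4034), np.float64(0.2275)), (n
[... 1255 characters left out ...]
64(-0.403), np.float64(0.2038)), (np.float64(0.5745), np.float64(-0.4025), np.float64(0.2036)), (np.float64(0.5765), np.float64(-0.4035), np.float64(0.2044))]
238 [(np.float64(0.5731), np.float64(-0.4034), np.float64(0.2006)), (np.float64(0.5752), np.float64(-0.4047), np.float64(0.2016)), (np.float64(0.5767), np.float64(-0.4046), np.float64(0.2017))]
240 [(np.float64(0.5066), np.float64(-0.2441), np.float64(0.1029)), (np.float64(0.5741), np.float64(-0.4027), np.float64(0.197)), (np.float64(0.5763), np.float64(-0.4042), np.float64(0.198))]
369 [ 0.58021583 -0.41279861  0.26594876] [-0.01587515  0.06305647  0.26594876] [ 0.55084683 -0.43132075  0.26107851] [ 0.60435369 -0.38170329  0.27484955]
```

The rod stands almost straight, leaning under 1.5° with its end slightly towards -x. Next I'll carry it to a viewpoint beside the jug.

Emit:
apply_moves(rows=[{"x": 40,"y": -20,"z": 0,"rx": 0,"ry": 0,"rz": 0,"claw": 255},{"x": 90,"y": -40,"z": 0,"rx": 0,"ry": 0,"rz": 0,"claw": 255},{"x": 145,"y": -60,"z": 0,"rx": 0,"ry": 0,"rz": 0,"claw": 255},{"x": 200,"y": -80,"z": 0,"rx": 0,"ry": 0,"rz": 0,"claw": 255},{"x": 255,"y": -80,"z": 0,"rx": 0,"ry": 0,"rz": 0,"claw": 255},{"x": 310,"y": -80,"z": 0,"rx": 0,"ry": 0,"rz": 0,"claw": 255},{"x": 365,"y": -80,"z": 0,"rx": 0,"ry": 0,"rz": 0,"claw": 255},{"x": 420,"y": -80,"z": 0,"rx": 0,"ry": 0,"rz": 0,"claw": 255},{"x": 465,"y": -80,"z": 0,"rx": 0,"ry": 0,"rz": 0,"claw": 255},{"x": 500,"y": -80,"z": 0,"rx": 0,"ry": 0,"rz": 0,"claw": 255}])

```text
time_s: 6.45
position: [0.4978, 0.0999, 0.2942]
tcp_rot: [[0.002, 1.0, 0.001], [1.0, -0.002, 0.0], [0.0, 0.001, -1.0]]
force: [0.4, 1.0, -0.1]
opening: 0.193
grasp_force: 30.0
```

Emit:
apply_moves(rows=[{"x": 0,"y": 0,"z": 0,"rx": 0,"ry": 0,"rz": 0,"claw": 255},{"x": 0,"y": 0,"z": 0,"rx": 0,"ry": 0,"rz": 0,"claw": 255},{"x": 0,"y": 0,"z": 0,"rx": 0,"ry": 0,"rz": 0,"claw": 255}])

```text
time_s: 6.82
position: [0.499, 0.0963, 0.2937]
tcp_rot: [[0.006, 1.0, 0.0], [1.0, -0.006, -0.0], [-0.0, 0.0, -1.0]]
force: [-0.3, -0.4, 0.4]
opening: 0.2
grasp_force: 30.0
```

Run:
```python
from h import *
plan([.494,.17,.236])
P=camera_params('wrist');im,d=capture('wrist');np.savez('w3.npz',im=im,d=d)
R=np.array(P['orientation']);c=R.T@(np.array([.494,.17,.124])-P['xyz']);r=np.hypot(*c[:2]);t=np.arctan2(r,-c[2])
u=P['cx']+P['fx']*t*c[0]/r;v=P['cy']-P['fx']*t*c[1]/r;print(u,v,P['xyz'])
u,v=int(u),int(v);v0=max(0,v-50)
a=cv2.resize(im[v0:v0+100,u-65:u+65,::-1],None,fx=6,fy=6,interpolation=cv2.INTER_CUBIC);print(u-65,v0)
cv2.imwrite('pics/w3.png',a)
for n in('scene','top'):
    im,d=capture(n);np.savez(n+'3.npz',im=im,d=d)
```

```text
shift [73.7 -5.5 57.7] rot [ 0.002  0.003 -0.055] at [0.499  0.0963 0.2937] F [-0.3  -0.42  0.42] open 0.2 t 6.825
313.74889335150533 113.13015776452598 [0.49952126 0.16388198 0.43066137]
248 63
```

View pics/w3.png

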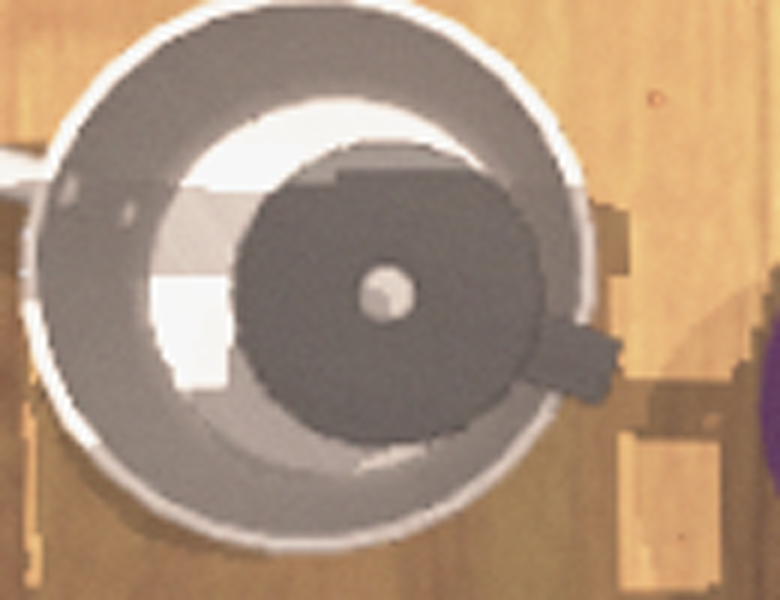

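The wrist crop shows the eyelet hole sharply at crop (387,293), which is about pixel (312.1,111.4). I'll compare this with the top and scene cameras.

Run:
```python
from h import *
P=camera_params('wrist');z=np.load('w3.npz');im=z['im'];d=z['d']
u,v=248+387.5/6-.5,63+293.5/6-.5;print('wrist hole',atz(P,u,v,np.array(.124)))
h=im[105:119,304:321].astype(float).mean(2);w=np.clip(h-np.median(h)-25,0,None);V,U=np.mgrid[105:119,304:321]
print('centroid',(w*U).sum()/w.sum(),(w*V).sum()/w.sum(),atz(P,(w*U).sum()/w.sum(),(w*V).sum()/w.sum(),np.array(.124)))
V,U=np.mgrid[:400,:640];W=wworld(P,U,V,d);m=(d>0)&(abs(W[...,2]-.124)<.004)&(abs(U-312)<40)&(abs(V-111)<40)
print('depth z',W[m].mean(0))
for n in('scene','top'):
    z=np.load(n+('3' if n=='scene' else '1')+'.npz');im,d=z['im'],z['d'];P=camera_params(n)
    W=world(P,U,V,d);m=(d>0)&(abs(W[...,2]-.123)<.004)&(np.hypot(W[...,0]-.494,W[...,1]-.17)<.035)
    p=W[m];print(n,m.sum(),p.mean(0),(p.min(0)+p.max(0))/2)
    O=np.array(P['orientation']);c=O.T@(np.array([.494,.17,.124])-P['xyz']);print(P['cx']+P['fx']*c[0]/-c[2],P['cy']-P['fy']*c[1]/-c[2])
z=np.load('scene3.npz')['im'];cv2.imwrite('pics/s3.png',cv2.resize(z[100:250,240:370,::-1],None,fx=4,fy=4,interpolation=cv2.INTER_CUBIC))
```

```text
wrist hole [0.49256471 0.17169934 0.124     ]
centroid 312.4115027477733 111.10763691491377 [0.49288768 0.17200242 0.124     ]
depth z [0.49479911 0.17089207 0.12343395]
scene 116 [0.49568805 0.16518644 0.12459931] [0.4962481  0.16742973 0.12373638]
295.3727465264137 161.59642835648856
top 459 [0.49359604 0.1696007  0.12298722] [0.49677946 0.17058219 0.12297515]
219.69942270604218 255.16342653468783
```

View pics/s3.png

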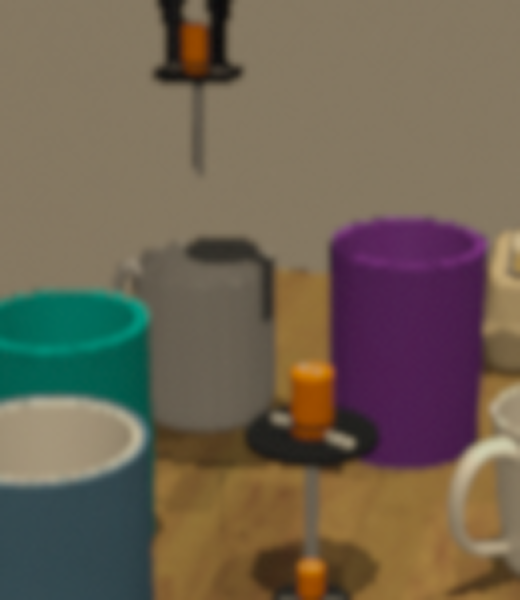

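The wrist and top cameras agree on a hole near (0.4927, 0.171). The scene view shows the rod nearly straight, with nothing in the way. I'll go to just above the hole.

Emit:
apply_moves(rows=[{"x": 40,"y": -3,"z": 0,"rx": 0,"ry": 0,"rz": 0,"claw": 255},{"x": 74.5,"y": -5,"z": 10,"rx": 0,"ry": 0,"rz": -0.05,"claw": 255},{"x": 74.5,"y": -5,"z": 35,"rx": 0,"ry": 0,"rz": -0.05,"claw": 255},{"x": 74.5,"y": -5,"z": 55,"rx": 0,"ry": 0,"rz": -0.05,"claw": 255},{"x": 74.5,"y": -5,"z": 62,"rx": 0,"ry": 0,"rz": -0.05,"claw": 255},{"x": 74.5,"y": -5,"z": 62,"rx": 0,"ry": 0,"rz": -0.05,"claw": 255},{"x": 74.5,"y": -5,"z": 62,"rx": 0,"ry": 0,"rz": -0.05,"claw": 255}])

```text
time_s: 7.85
position: [0.4952, 0.1715, 0.2323]
tcp_rot: [[-0.0, 1.0, 0.002], [1.0, 0.0, 0.0], [0.0, 0.002, -1.0]]
force: [-0.0, 0.9, -0.8]
opening: 0.197
grasp_force: 30.0
```

Run:
```python
from h import *
im,d=capture('scene');plan([.494,.1708,.232]);np.savez('s4.npz',im=im,d=d)
cv2.imwrite('pics/s4.png',cv2.resize(im[110:190,250:340,::-1],None,fx=7,fy=7,interpolation=cv2.INTER_CUBIC))
capture('top');plan([.494,.1708,.232])
```

```text
shift [-0.7 -1.2  0.4] rot [ 0.018 -0.003  0.002] at [0.4952 0.1715 0.2324] F [-0.32  0.07 -0.68] open 0.194 t 7.9
shift [-0.8 -1.1  0.4] rot [ 0.017 -0.002  0.003] at [0.4951 0.1716 0.2324] F [ 0.18  0.49 -0.51] open 0.196 t 7.95
```

View pics/s4.png

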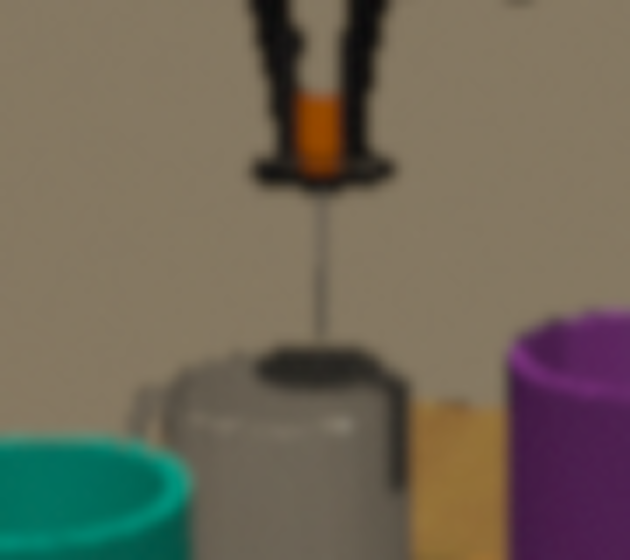

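The rod end at (321,335) in the crop is about 1 mm too far to +x of the eyelet's centre (~317,365). I'll correct that and feel downwards.

Emit:
apply_moves(rows=[{"x": -0.8,"y": -1.2,"z": 3,"rx": 0,"ry": 0,"rz": 0,"claw": 255},{"x": -0.8,"y": -1.2,"z": 5,"rx": 0,"ry": 0,"rz": 0,"claw": 255},{"x": -0.8,"y": -1.2,"z": 7,"rx": 0,"ry": 0,"rz": 0,"claw": 255},{"x": -0.8,"y": -1.2,"z": 8,"rx": 0,"ry": 0,"rz": 0,"claw": 255},{"x": -0.8,"y": -1.2,"z": 9,"rx": 0,"ry": 0,"rz": 0,"claw": 255},{"x": -0.8,"y": -1.2,"z": 9.5,"rx": 0,"ry": 0,"rz": 0,"claw": 255},{"x": -0.8,"y": -1.2,"z": 10,"rx": 0,"ry": 0,"rz": 0,"claw": 255}])

```text
time_s: 8.82
position: [0.4933, 0.1709, 0.2215]
tcp_rot: [[-0.001, 1.0, 0.0], [1.0, 0.001, 0.0], [0.0, 0.0, -1.0]]
force: [-0.0, 0.0, -0.7]
opening: 0.196
grasp_force: 30.0
```

Emit:
apply_moves(rows=[{"x": 0,"y": 0,"z": 0.5,"rx": 0,"ry": 0,"rz": 0,"claw": 255},{"x": 0,"y": 0,"z": 1,"rx": 0,"ry": 0,"rz": 0,"claw": 255},{"x": 0,"y": 0,"z": 1.5,"rx": 0,"ry": 0,"rz": 0,"claw": 255}])

```text
time_s: 9.2
position: [0.4933, 0.1709, 0.22]
tcp_rot: [[-0.001, 1.0, 0.0], [1.0, 0.001, -0.0], [-0.0, 0.0, -1.0]]
force: [0.6, -0.9, -0.3]
opening: 0.197
grasp_force: 30.0
```

Emit:
apply_moves(rows=[{"x": 0,"y": 0,"z": 0.5,"rx": 0,"ry": 0,"rz": 0,"claw": 255},{"x": 0,"y": 0,"z": 1,"rx": 0,"ry": 0,"rz": 0,"claw": 255},{"x": 0,"y": 0,"z": 1.5,"rx": 0,"ry": 0,"rz": 0,"claw": 255}])

```text
time_s: 9.57
position: [0.4933, 0.1708, 0.2185]
tcp_rot: [[-0.001, 1.0, 0.0], [1.0, 0.001, -0.0], [-0.0, 0.0, -1.0]]
force: [0.5, 1.0, -1.2]
opening: 0.198
grasp_force: 30.0
```

Emit:
apply_moves(rows=[{"x": 0,"y": 0,"z": 0.5,"rx": 0,"ry": 0,"rz": 0,"claw": 255},{"x": 0,"y": 0,"z": 1,"rx": 0,"ry": 0,"rz": 0,"claw": 255},{"x": 0,"y": 0,"z": 1.5,"rx": 0,"ry": 0,"rz": 0,"claw": 255}])

```text
time_s: 9.95
position: [0.4933, 0.1708, 0.217]
tcp_rot: [[-0.001, 1.0, -0.0], [1.0, 0.001, 0.0], [0.0, -0.0, -1.0]]
force: [-0.0, -0.5, -0.7]
opening: 0.199
grasp_force: 30.0
```

No contact force and the rod end should be below the eyelet's top, so it seems to be in the hole. I'll continue gently.

Emit:
apply_moves(rows=[{"x": 0,"y": 0,"z": 1,"rx": 0,"ry": 0,"rz": 0,"claw": 255},{"x": 0,"y": 0,"z": 2.5,"rx": 0,"ry": 0,"rz": 0,"claw": 255},{"x": 0,"y": 0,"z": 4,"rx": 0,"ry": 0,"rz": 0,"claw": 255},{"x": 0,"y": 0,"z": 5,"rx": 0,"ry": 0,"rz": 0,"claw": 255}])

```text
time_s: 10.45
position: [0.4932, 0.1709, 0.2119]
tcp_rot: [[-0.001, 1.0, -0.0], [1.0, 0.001, -0.0], [-0.0, -0.0, -1.0]]
force: [0.1, -0.9, -0.4]
opening: 0.195
grasp_force: 30.0
```

Emit:
apply_moves(rows=[{"x": 0,"y": 0,"z": 2,"rx": 0,"ry": 0,"rz": 0,"claw": 255},{"x": 0,"y": 0,"z": 4,"rx": 0,"ry": 0,"rz": 0,"claw": 255},{"x": 0,"y": 0,"z": 6,"rx": 0,"ry": 0,"rz": 0,"claw": 255},{"x": 0,"y": 0,"z": 8,"rx": 0,"ry": 0,"rz": 0,"claw": 255}])

```text
time_s: 10.95
position: [0.4933, 0.1709, 0.2039]
tcp_rot: [[-0.001, 1.0, -0.0], [1.0, 0.001, -0.0], [-0.0, -0.0, -1.0]]
force: [-0.7, 0.1, -0.1]
opening: 0.195
grasp_force: 30.0
```

Emit:
apply_moves(rows=[{"x": 0,"y": 0,"z": 2.5,"rx": 0,"ry": 0,"rz": 0,"claw": 255},{"x": 0,"y": 0,"z": 5,"rx": 0,"ry": 0,"rz": 0,"claw": 255},{"x": 0,"y": 0,"z": 7.5,"rx": 0,"ry": 0,"rz": 0,"claw": 255},{"x": 0,"y": 0,"z": 10,"rx": 0,"ry": 0,"rz": 0,"claw": 255},{"x": 0,"y": 0,"z": 12,"rx": 0,"ry": 0,"rz": 0,"claw": 255}])

```text
time_s: 11.58
position: [0.4933, 0.1708, 0.1919]
tcp_rot: [[-0.001, 1.0, -0.0], [1.0, 0.001, -0.0], [-0.0, -0.0, -1.0]]
force: [0.1, -0.0, 0.6]
opening: 0.196
grasp_force: 30.0
```

Emit:
apply_moves(rows=[{"x": 0,"y": 0,"z": 2.5,"rx": 0,"ry": 0,"rz": 0,"claw": 255},{"x": 0,"y": 0,"z": 5,"rx": 0,"ry": 0,"rz": 0,"claw": 255},{"x": 0,"y": 0,"z": 7.5,"rx": 0,"ry": 0,"rz": 0,"claw": 255},{"x": 0,"y": 0,"z": 10,"rx": 0,"ry": 0,"rz": 0,"claw": 255},{"x": 0,"y": 0,"z": 12,"rx": 0,"ry": 0,"rz": 0,"claw": 255}])

```text
time_s: 12.2
position: [0.4933, 0.1709, 0.1799]
tcp_rot: [[-0.001, 1.0, -0.0], [1.0, 0.001, 0.0], [0.0, -0.0, -1.0]]
force: [-0.0, -0.5, -0.0]
opening: 0.198
grasp_force: 30.0
```

Emit:
apply_moves(rows=[{"x": 0,"y": 0,"z": 2.5,"rx": 0,"ry": 0,"rz": 0,"claw": 255},{"x": 0,"y": 0,"z": 5,"rx": 0,"ry": 0,"rz": 0,"claw": 255},{"x": 0,"y": 0,"z": 7.5,"rx": 0,"ry": 0,"rz": 0,"claw": 255},{"x": 0,"y": 0,"z": 10,"rx": 0,"ry": 0,"rz": 0,"claw": 255},{"x": 0,"y": 0,"z": 12,"rx": 0,"ry": 0,"rz": 0,"claw": 255}])

```text
time_s: 12.82
position: [0.4933, 0.1709, 0.1679]
tcp_rot: [[-0.001, 1.0, -0.0], [1.0, 0.001, -0.0], [-0.0, -0.0, -1.0]]
force: [0.4, 0.0, -0.7]
opening: 0.202
grasp_force: 30.0
```

Now the last ~11 mm in small steps, watching the vertical force.

Emit:
apply_moves(rows=[{"x": 0,"y": 0,"z": 2,"rx": 0,"ry": 0,"rz": 0,"claw": 255},{"x": 0,"y": 0,"z": 4,"rx": 0,"ry": 0,"rz": 0,"claw": 255},{"x": 0,"y": 0,"z": 6,"rx": 0,"ry": 0,"rz": 0,"claw": 255},{"x": 0,"y": 0,"z": 7.5,"rx": 0,"ry": 0,"rz": 0,"claw": 255}])

```text
time_s: 13.32
position: [0.4932, 0.1709, 0.1604]
tcp_rot: [[-0.001, 1.0, -0.0], [1.0, 0.001, 0.0], [0.0, -0.0, -1.0]]
force: [-0.7, 0.2, -0.3]
opening: 0.196
grasp_force: 30.0
```

Emit:
apply_moves(rows=[{"x": 0,"y": 0,"z": 0.5,"rx": 0,"ry": 0,"rz": 0,"claw": 255},{"x": 0,"y": 0,"z": 1.0,"rx": 0,"ry": 0,"rz": 0,"claw": 255},{"x": 0,"y": 0,"z": 1.5,"rx": 0,"ry": 0,"rz": 0,"claw": 255}])

```text
time_s: 13.7
position: [0.4933, 0.1709, 0.1591]
tcp_rot: [[-0.001, 1.0, 0.0], [1.0, 0.001, 0.0], [0.0, 0.0, -1.0]]
force: [0.2, 0.0, -0.2]
opening: 0.201
grasp_force: 30.0
```

Emit:
apply_moves(rows=[{"x": 0,"y": 0,"z": 0.5,"rx": 0,"ry": 0,"rz": 0,"claw": 255},{"x": 0,"y": 0,"z": 1.0,"rx": 0,"ry": 0,"rz": 0,"claw": 255}])

```text
time_s: 13.95
position: [0.4933, 0.1709, 0.158]
tcp_rot: [[-0.001, 1.0, 0.0], [1.0, 0.001, 0.0], [0.0, 0.0, -1.0]]
force: [0.0, 0.5, -0.7]
opening: 0.202
grasp_force: 30.0
```

Emit:
apply_moves(rows=[{"x": 0,"y": 0,"z": 0.4,"rx": 0,"ry": 0,"rz": 0,"claw": 255},{"x": 0,"y": 0,"z": 0.8,"rx": 0,"ry": 0,"rz": 0,"claw": 255}])

```text
time_s: 14.2
position: [0.4933, 0.1709, 0.1572]
tcp_rot: [[-0.001, 1.0, -0.0], [1.0, 0.001, 0.0], [0.0, -0.0, -1.0]]
force: [-0.2, 0.2, 0.2]
opening: 0.199
grasp_force: 30.0
```

Emit:
apply_moves(rows=[{"x": 0,"y": 0,"z": 0.4,"rx": 0,"ry": 0,"rz": 0,"claw": 255},{"x": 0,"y": 0,"z": 0.8,"rx": 0,"ry": 0,"rz": 0,"claw": 255}])

```text
time_s: 14.45
position: [0.4933, 0.1709, 0.1569]
tcp_rot: [[-0.001, 1.0, 0.0], [1.0, 0.001, 0.0], [0.0, 0.0, -1.0]]
force: [-1.3, 0.1, 5.6]
opening: 0.198
grasp_force: 30.0
```

The guard seated at z ≈ 0.157, as predicted, with 5.6 N. I'll release and retreat straight up.

Emit:
apply_moves(rows=[{"x": 0,"y": 0,"z": 0,"rx": 0,"ry": 0,"rz": 0,"claw": 255},{"x": 0,"y": 0,"z": 0,"rx": 0,"ry": 0,"rz": 0,"claw": 150},{"x": 0,"y": 0,"z": 0,"rx": 0,"ry": 0,"rz": 0,"claw": 150},{"x": 0,"y": 0,"z": 0,"rx": 0,"ry": 0,"rz": 0,"claw": 150},{"x": 0,"y": 0,"z": 0,"rx": 0,"ry": 0,"rz": 0,"claw": 150},{"x": 0,"y": 0,"z": -10,"rx": 0,"ry": 0,"rz": 0,"claw": 150},{"x": 0,"y": 0,"z": -30,"rx": 0,"ry": 0,"rz": 0,"claw": 150},{"x": 0,"y": 0,"z": -70,"rx": 0,"ry": 0,"rz": 0,"claw": 150},{"x": 0,"y": 0,"z": -110,"rx": 0,"ry": 0,"rz": 0,"claw": 150},{"x": 0,"y": 0,"z": -110,"rx": 0,"ry": 0,"rz": 0,"claw": 150}])

```text
time_s: 15.7
position: [0.4955, 0.1712, 0.2704]
tcp_rot: [[-0.001, 1.0, 0.009], [1.0, 0.001, 0.001], [0.001, 0.009, -1.0]]
force: [0.6, -0.0, -1.3]
opening: 0.408
grasp_force: 0.0
```

Run:
```python
from h import *
plan([.494,.1708,.232])
a=capture('scene')[0][110:250,240:350,::-1]
P=camera_params('wrist');b,d=capture('wrist');V,U=np.mgrid[:400,:640];W=wworld(P,U,V,d)
m=(b.max(2)<70)&(d>0)&(abs(W[...,2]-.128)<.006)&(np.hypot(W[...,0]-.493,W[...,1]-.171)<.05);p=W[m]
print(m.sum(),p.mean(0),p.min(0),p.max(0),np.linalg.lstsq(np.c_[p[:,:2]-p[:,:2].mean(0),np.ones(len(p))],p[:,2],rcond=None)[0])
f=lambda i,s:cv2.resize(i,None,fx=s,fy=s,interpolation=cv2.INTER_CUBIC)
a=f(a,3);b=f(b[120:260,240:400,::-1],3);cv2.imwrite('pics/end.png',np.hstack([a,b]))
```

```text
shift [-0.5 -1.9 38.4] rot [ 0.085 -0.011  0.008] at [0.4955 0.1712 0.2704] F [ 0.59 -0.02 -1.35] open 0.408 t 15.7
2175 [0.49362034 0.17375872 0.12785705] [0.465798   0.14402303 0.12498892] [0.52159333 0.19943141 0.13392452] [ 0.00090724 -0.0008278   0.12785705]
```

View pics/end.png

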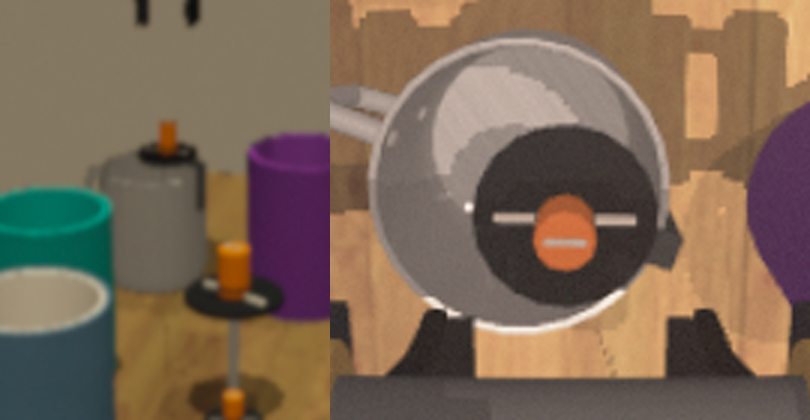

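The final pictures show the thermometer hanging on the eyelet. The guard is flat, with its top at z ≈ 0.128 and negligible slope, and the gripper is clear of it.

```bash
python3 -c "
from rig import *
print(hand_in())"
```

```text
the job is handed in; nothing more can be done
None
```

The middle-sized thermometer now hangs in the jug's eyelet with its guard flat on it. The gripper is open and clear, and I handed the job in at about 16 s; I didn't re-measure the other objects at the end.

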